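# Peel the clinging top tray off its nested stack and hold it out

### The arm

A 6-joint arm with a two-finger parallel gripper is mounted at the origin on the work surface; the furniture and walls round the work are solid. World frame = base frame: x ahead of the robot, y to its left, z up, the work surface at z = 0. Lengths are in mm, angles in degrees, forces in N, time in s.
With the tool pointing down it reaches from about 350 to 850 mm from the base axis. Payload 8.1 kg.
Tool frame: the origin (TCP) lies between the finger pads; the fingertips stand 22 mm ahead of it and the grasp point (between the pads) lies 3 mm ahead of it; z points along the fingers, y is the line along which they close (so a half turn about z gives the same grasp; the last joint's range is limited). The gripper opens to 85 mm and grips with 20 to 120 N. Pads are 22 mm wide; open, the fingers measure 114 mm over their backs; the gripper's body (76 mm by 85 mm) begins 54 mm behind the grasp point. The pads swing forward as they close: fully open they stand 13 mm farther back than shut.
Start: joints at [66.784, 7.471, 85.268, -0, 87.261, -4.893], TCP at [188.605, 569.591, 253.292] pointing down, gripper open.
Joint ranges: [-169.43, 169.43], [-51.17, 129.36], [1.28, 143.12], [-76.62, 256.62], [0, 156.53], [-152.29, 152.29]. Speed limits (degrees/s): [136.94, 136.94, 159.86, 180, 180, 180].

### API

Orientations are given as [roll, pitch, yaw] about the fixed x, y, z axes, in that order (R = Rz(yaw) Ry(pitch) Rx(roll)).
In Python, from bench import r, vision gives the robot as it stands.
- The arm moves only by the tool step_arm, never from a script. Its argument "targets" is a list that holds one entry, the list of rows, each a list of 6 numbers: the shift along the world's x, y, z in mm, then the turn, a rotation vector about the world's x, y, z in rad. In form: [[[x, y, z, rx, ry, rz], ...]]. A call has 1 to 12 rows; each row is the pose to reach, as a shift and turn from the pose commanded when the call began; what a row does not reach only later rows make up. A row lasts 1/12 s, in which the tool goes at most 41.7 mm and 7.16 degrees, less where a joint would pass 70% of its speed; a pose out of reach is approached as far as the arm can. A call with a gripper value outside its range is refused whole. "fingers" is the gripper's target within -1 to 1 (shut at 1, half-way at 0, fully open at -1), set as the call begins (left out, the last holds). The fingers move at their own pace and stop on an object; "newtons" is the grip in N (left out, the last holds). Time passes only in rows, so rows that repeat a pose let the fingers close. It gives the time, the measured TCP pose, the force, the opening and the grip force at its end, in the units of the state.
- r.sense(): the state, without advancing time (a new reading comes with each control period).
- vision.snapshot(name): name is "scene" or "top" or "wrist"; returns a dict with "img" (384x512x3 uint8, blue, green, red), "mtx" (3x3 intrinsics, pixels), "eye" and "attitude" of the camera in the world. Camera axes: x right, y up, looking along -z (the intrinsics and any distortion apply to the point x, -y, -z); pixel columns grow to the right and rows downward; lengths in mm; the calibration is good to about 2 mm. A picture is of the moment at which its call begins. There is no depth.
- r.hand_in(): hands the job in; it is judged then, once.
The state is a dict: "time": time; "joint_pos": joint angles; "qd": joint speeds; "joint_efforts": joint torques, N m; "tool_pos": TCP position; "tcp_rot": TCP orientation; "ft_force": force on the tool from outside, world axes, zero at the start; "wrist_torque": the same for the moment, N m; "finger_gap": finger opening in mm; "grip_force": force on a finger pad.
Only numpy, scipy, OpenCV 4.12 (cv2) and the standard library are available. Lean on these libraries where they do the work, as an engineer would, in place of code of your own. Each camera call takes 0.05 s, during which the arm holds its last target. There are 200 camera calls.

### The job

The blue tray on top of the nested stack is stuck fast: rubber spring clips on the grey trays below cling to its rim. Take it by the yellow tab on its corner and peel it: tilt that corner up by about 3 cm while the opposite corner still rests on the stack, then lift the tray off without dragging the grey trays up out of their rack. Finish holding it, level and right way up, centred over the green-edged mat with at least 15 cm of air under it (do not put it down or let go), and leave the other things on the bench where they are.

Things in the scene. Friction and masses are not known exactly. Their poses are not given: they have to be found in the camera images.
- tray_rack: Dark steel stacking rack standing on the bench, does not move: base plate 180 x 140 x 8 mm (long side along its own x) with low corner guides up to 50 mm high. Origin at the centre of its underside; z up.
- top_tray: Blue formed tray on top, 90 g, 150 mm along own x, 110 along y, z up, axes as tray_rack's. Origin at its centre, level with the lower edge of its down-turned rim; rim top 16 mm above it, pocket underside 18 mm below. It starts 59 mm above tray_rack's origin. Held by the grey trays' clips: about 5 to 8 N at the tab peels it.
- tab (a point): On the blue tray's yellow grip tab, at tray coordinates (-62.5, +42.5, +36) mm; axes as the tray's. The yellow tab is an upright plate across that corner, 8 mm thick along the tray's (-1, +1, 0) direction, 24 mm wide, from 16 to 46 mm above the tray's origin; the point lies in its mid-plane, 10 mm below its top. Pinch it from above across the 8 mm.
- far_corner (a point): The blue tray's corner diagonally across from the tab, at tray coordinates (+72, -52, 0) mm: the lower edge of its rim, which rests on the grey rim below; the point to tilt about.
- lower_trays_rim (a point): Centre of the grey stack, level with the top of its upper rim, where the blue tray's origin lies at the start; its axes are the rack's.
- lower_trays (a joint): How far the two grey trays (0.6 kg together, stuck to each other, rim 150 x 110 mm, with the clips) have been pulled straight up out of the rack's guides, in m; 0 = seated. Their 4 rubber clips cling to the lower 9 mm of the blue rim's long sides, 50 mm either side of the middle. They only slide up, stiffly: about 10 to 12 N lifts them, less than a straight pull on the blue tray needs.
- mat: Green-edged black rubber mat, fixed flat on the bench, 150 x 115 x 4 mm. Origin at the centre of its underside. It and the rack may stand either way round, left or right.
- oil_can: Brass-coloured oil can with a thin spout, 66 mm wide, 135 mm high, standing to the right. Origin at the centre of its underside. A bystander.
- tape_measure: Yellow tape measure, 40 x 91 x 68 mm, at the left. Origin at the centre of its underside. A bystander.
- tape_roll: Flat roll of tan masking tape, 110 mm across, 24 mm high, at the back. Origin at the centre of its underside. A bystander.
Mind the look-alikes: they are no part of the job. Of the things shaped like the top_tray, the blue one is meant. Leave any turquoise look-alike of the mat alone.

How it is judged (in metres and radians):
On the way, in this order (a step that is already met when the one before it is completed fails the run):
1. the tab's corner is tilted up (tray tilted by more than 0.10 rad) while the opposite corner still rests on the stack (within 10 mm of its place) (angle between top_tray's own z axis and vertical above 0.1 rad and z of tab in the frame of lower_trays_rim above 0.048 m and z of far_corner in the frame of lower_trays_rim below 0.01 m and horizontal distance between top_tray and lower_trays_rim below 0.03 m), for 0.1 s.
2. the tray is off the stack (more than 50 mm above its place) (z of top_tray in the frame of lower_trays_rim above 0.05 m), for 0.1 s.
At the end, for the whole second after the job is handed in: The blue tray is held still in the fingers (finger contact over 1 N, speed under 0.03 m/s), its origin over 160 mm above the bench and within 45 mm of the mat's centre seen from above, tilted less than 0.2 rad (11 degrees), right way up; the grey trays are down in their rack (within 8 mm) (height (world z) of top_tray above 0.16 m and horizontal distance between top_tray and mat below 0.045 m and angle between top_tray's own z axis and vertical below 0.2 rad and contact force between top_tray and the fingers above 1 N and linear speed of top_tray below 0.03 m/s and value of joint lower_trays below 0.008 m); the arm keeps its last pose, push and grip.
It fails at once if the grey trays are dragged up with the blue one (more than 12 mm out of their place) (value of joint lower_trays above 0.012 m).
It fails at once if the oil can is pushed away (moved more than 30 mm) (distance of oil_can from where it was at the start of the episode above 0.03 m).
It fails at once if the tape measure is pushed away (moved more than 30 mm) (distance of tape_measure from where it was at the start of the episode above 0.03 m).
It fails at once if the tape roll is pushed away (moved more than 30 mm) (distance of tape_roll from where it was at the start of the episode above 0.03 m).
It also fails if it takes over 42 s, if anything falls off the work surface, if the arm or the gripper's body presses on something with over 40 N, if the wrist force passes 120 N, or if a joint passes its speed limit or range.

## Working session

There is one attempt and no reset: what is moved stays moved. The work goes in short steps, Python scripts to look and compute and a tool call to move; the robot and the scene stay as the last step left them, time stands still between calls to the robot, and variables do not carry over. Pictures are saved under pics/ and viewed, at most 10 in all, crops included, and the job is handed in when it is done.

Besides the shell and the picture viewer there is one more tool, called by a JSON object that holds its "op" and its "data". step_arm: Moves the arm, as the interface text tells. Its arguments: {"type":"object","properties":{"targets":{"type":"array"},"fingers":{"type":"number"},"newtons":{"type":"number"}},"required":["targets"]}

```bash
mkdir -p pics; ls; cat > h.py <<'E'
import numpy as np, cv2
from bench import r, vision
def snap(n,f):
    s=vision.snapshot(n); cv2.imwrite(f'pics/{f}.png',s['img']); return s
E
python3 - <<'E'
from h import *
import pickle
d={}
for n in('scene','top'):
    d[n]=snap(n,n+'0'); print(n,d[n]['eye'],d[n]['attitude'],d[n]['mtx'],[k for k in d[n]])
pickle.dump(d,open('d0.pkl','wb'))
cv2.imwrite('pics/both0.png',cv2.resize(np.vstack([d['top']['img'],d['scene']['img']]),None,fx=.78,fy=.78))
print(r.sense())
E
```

```text
pics
scene [-518.87639233 -561.268551   1083.97228792] [ 50.14118016   0.71069021 -61.26590765] [[499.86661235   0.         250.75194048]
 [  0.         499.86661235 196.8769673 ]
 [  0.           0.           1.        ]] ['img', 'mtx', 'eye', 'attitude']
top [ 440.38113904   35.95345024 1102.84238221] [  6.56905285   0.51619833 -88.75152005] [[364.46735297   0.         256.4776755 ]
 [  0.         364.46735297 190.07255234]
 [  0.           0.           1.        ]] ['img', 'mtx', 'eye', 'attitude']
{'time': 0.1, 'joint_pos': array([ 6.67843689e+01,  7.50892412e+00,  8.53242532e+01, -5.87422994e-04,
        8.72612312e+01, -4.89138390e+00]), 'qd': array([-0.1368189 , -0.05603645, -0.2197268 , -0.05308539, -0.05327312,
       -0.09102919]), 'joint_efforts': array([ 1.76002450e-03, -5.70941234e+01, -5.01946807e+01, -1.25904480e-04,
        7.84348988e-03, -1.94425587e-05]), 'tool_pos': array([188.41925674, 569.16087049, 252.35702612]), 'tcp_rot': array([-1.79905885e+02, -7.46537178e-03,  1.61675775e+02]), 'ft_force': array([ 0.03374622, -0.42279389, -0.48887876]), 'wrist_torque': array([ 0.00270255, -0.02902448, -0.04768053]), 'grip_force': 0.0, 'finger_gap': 85.23764883592786}
```

View pics/both0.png

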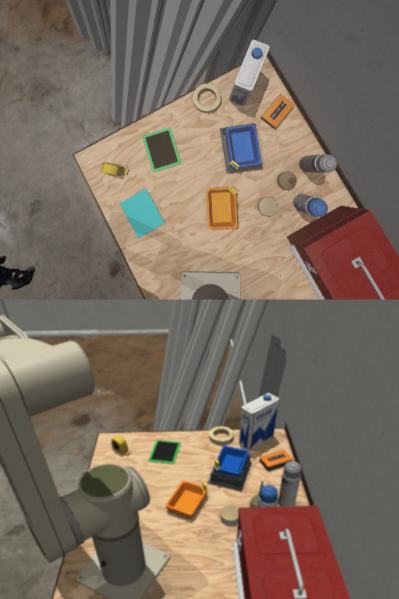

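The top view (shown at 0.78 scale) has the blue tray at about (242,148) with its yellow tab at (235,164). The orange look-alike is at (222,208). The green-edged mat is at (161,150) and its turquoise look-alike at (141,212). The blue tray and the green-edged mat match the description. Next I'll measure both and check them in one crop.

```bash
cat >> h.py <<'E'
from scipy.spatial.transform import Rotation as R
def ray(s,uv):
    uv=np.atleast_2d(uv).astype(float);K=s['mtx']
    d=np.c_[(uv[:,0]-K[0,2])/K[0,0],-(uv[:,1]-K[1,2])/K[1,1],-np.ones(len(uv))]
    return d@R.from_euler('xyz',s['attitude'],degrees=True).as_matrix().T
def onz(s,uv,z):
    d=ray(s,uv);e=np.array(s['eye']);return e+d*((z-e[2])/d[:,2])[:,None]
def proj(s,P):
    c=(np.atleast_2d(P)-s['eye'])@R.from_euler('xyz',s['attitude'],degrees=True).as_matrix();K=s['mtx']
    return np.c_[K[0,2]+K[0,0]*c[:,0]/-c[:,2],K[1,2]-K[1,1]*c[:,1]/-c[:,2]]
def tri(s1,p1,s2,p2):
    A=[];b=[]
    for s,p in((s1,p1),(s2,p2)):
        d=ray(s,p)[0];d/=np.linalg.norm(d);M=np.eye(3)-np.outer(d,d);A.append(M);b.append(M@s['eye'])
    return np.linalg.lstsq(np.vstack(A),np.hstack(b),rcond=None)[0]
def mask(s,lo,hi,box=None):
    m=cv2.inRange(cv2.cvtColor(s['img'],cv2.COLOR_BGR2HSV),lo,hi)
    if box:
        k=np.zeros_like(m);x0,y0,x1,y1=box;k[y0:y1,x0:x1]=1;m*=k
    return m
def big(m): return max(cv2.findContours(m,0,cv2.CHAIN_APPROX_NONE)[0],key=cv2.contourArea)
E
cat > m.py <<'E'
from h import *
import pickle
d=pickle.load(open('d0.pkl','rb'));t=d['top'];s=d['scene']
def rect(P): 
    (c,wh,a)=cv2.minAreaRect(P[:,:2].astype(np.float32)); return np.round(c,1),np.round(wh,1),round(a,1)
b=big(mask(t,(105,110,60),(125,255,255),(270,140,350,240)))
print('tray',rect(onz(t,b[:,0],73)))
g=big(mask(t,(50,90,60),(75,255,255),(170,150,245,230)))
print('mat',rect(onz(t,g[:,0],4)))
for n,bx in(('top',(280,190,330,230)),('scene',(250,180,330,260))):
    m=mask(d[n],(22,120,120),(34,255,255),bx); c=big(m); print(n,'tab',cv2.boundingRect(c),cv2.contourArea(c),c[:,0].mean(0), onz(d[n],c[:,0].mean(0),100))
a=cv2.resize(t['img'][140:240,260:360],(400,400),interpolation=2)
b=cv2.resize(s['img'][160:260,245:345],(400,400),interpolation=2)
cv2.imwrite('pics/crop.png',np.hstack([a,b]))
E
python3 m.py
```

```text
tray (array([ 571.8, -109.4]), array([149.6, 108.6]), 9.6)
mat (array([559.2, 198.7]), array([146.5, 113.2]), 18.8)
top tab (295, 206, 12, 11) 23.5 [300.67741935 210.48387097] [[501.69741214 -75.21497563 100.        ]]
scene tab (258, 233, 7, 14) 28.0 [260.875   239.46875] [[359.57997163 -97.89683297 100.        ]]
```

View pics/crop.png

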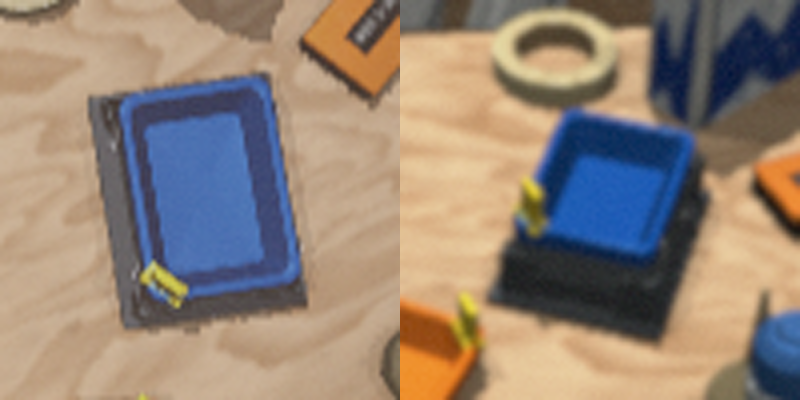

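The crop confirms it: the blue tray has its yellow tab at crop (165,285), the −x/+y corner, so the tray yaw is about 9.6°. Triangulating isn't needed yet. The tab is near (502.5, −76.5, 95), and the tool yaw should be about 54.6°. I'll move above it.

{"op": "step_arm", "data": {"targets": [[[39,-81,0,0,0,-0.23],[78,-162,0,0,0,-0.46],[117,-242,0,0,0,-0.7],[157,-323,0,0,0,-0.935],[157,-323,0,0,0,-0.935],[157,-323,0,0,0,-0.935],[157,-323,0,0,0,-0.935],[157,-323,0,0,0,-0.935],[157,-323,0,0,0,-0.935],[157,-323,0,0,0,-0.935],[157,-323,0,0,0,-0.935]]], "fingers": 0, "newtons": 80}}

```text
time: 1.02
tool_pos: [346.0, 245.4, 253.1]
tcp_rot: [-180.0, -0.0, 107.9]
ft_force: [0.1, 0.3, -1.0]
finger_gap: 42.7
grip_force: 0.0
```

{"op": "step_arm", "data": {"targets": [[[157,-323,-40,0,0,-0.935],[157,-323,-40,0,0,-0.935],[157,-323,-40,0,0,-0.935],[157,-323,-40,0,0,-0.935],[157,-323,-40,0,0,-0.935],[157,-323,-40,0,0,-0.935],[157,-323,-40,0,0,-0.935],[157,-323,-40,0,0,-0.935],[157,-323,-40,0,0,-0.935],[157,-323,-40,0,0,-0.935],[157,-323,-40,0,0,-0.935],[157,-323,-40,0,0,-0.935]]]}}

```text
time: 2.02
tool_pos: [502.5, -75.1, 212.8]
tcp_rot: [-179.9, -0.0, 54.6]
ft_force: [-0.4, -0.5, -0.0]
finger_gap: 42.5
grip_force: 0.0
```

```bash
python3 - <<'E'
from h import *
import pickle
w=snap('wrist','w1');pickle.dump(w,open('w1.pkl','wb'))
s=r.sense();print(s['time'],s['tool_pos'],s['tcp_rot'],s['ft_force'],s['finger_gap'],w['eye'],w['attitude'])
m=mask(w,(20,120,120),(34,255,255))
for c in cv2.findContours(m,0,2)[0]:
    if cv2.contourArea(c)>40: print(cv2.contourArea(c),cv2.minAreaRect(c),onz(w,cv2.minAreaRect(c)[0],105))
print(proj(w,[[502.5,-76.5,105]]))
E
```

```text
2.0667 [502.47273463 -74.8356485  213.08245961] [-1.79948130e+02 -1.36645254e-02  5.46342247e+01] [ 0.17355301  0.10859664 -0.89193873] 42.49905428763801 [551.05837458  -7.31908271 334.01664545] [-19.15501613   0.11988733 -35.43339844]
249.5 ((192.5675811767578, 220.5946044921875), (13.480716705322266, 34.19498825073242), 9.462321281433105) [[439.10106173 -61.34578705 105.        ]]
256.0 ((259.5, 192.0), (34.0, 15.0), 90.0) [[506.4908084 -74.4373236 105.       ]]
[[257.21093842 196.16041053]]
```

View pics/w1.png

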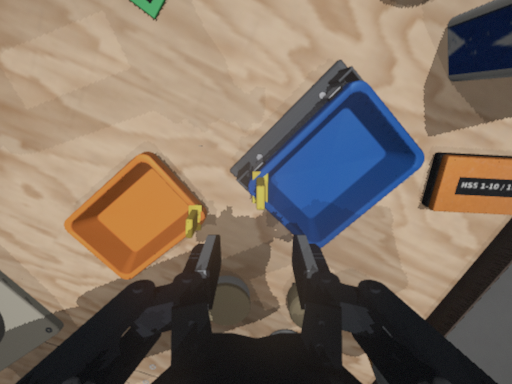

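The wrist view shows the blue tray's tab at about (259,192), upright and square to the fingers. I'll check it against the projected tab corners and refine with two views (wrist and top).

```bash
python3 - <<'E'
from h import *
import pickle
w=pickle.load(open('w1.pkl','rb'));t=pickle.load(open('d0.pkl','rb'))['top']
a=np.deg2rad(9.6);Rz=np.array([[np.cos(a),-np.sin(a),0],[np.sin(a),np.cos(a),0],[0,0,1]])
n=np.array([-1,1,0])/2**.5;v=np.array([1,1,0])/2**.5
def corners(c,lo,hi): return np.array([c+Rz@(n*i*4+v*j*12)+[0,0,k] for i in(-1,1) for j in(-1,1) for k in(lo,hi)])
c=np.array([502.5,-76.5,95])
for s,lo,bx in((w,(20,80,60),(235,155,285,230)),(t,(20,90,80),(285,195,320,225))):
    p=proj(s,corners(c,-20,10)); print('pred',p.min(0),p.max(0), 'top',proj(s,corners(c,10,10)).round(1)[::2].tolist())
    m=mask(s,lo,(36,255,255),bx); ys,xs=np.where(m); print('meas',xs.min(),ys.min(),xs.max()+1,ys.max()+1)
# tray rim
b=big(mask(w,(105,110,40),(125,255,255),(225,60,430,260)))
R_=cv2.minAreaRect(onz(w,b[:,0],73)[:,:2].astype(np.float32));print(R_)
cv2.imwrite('pics/c2.png',cv2.resize(w['img'][160:225,230:295],None,fx=6,fy=6,interpolation=0))
E
```

```text
pred [252.73129282 174.42268343] [261.71223563 208.40068557] top [[261.5, 208.4], [261.7, 183.5], [252.9, 208.4], [252.7, 183.5]]
meas 252 171 268 210
pred [295.86128256 206.30897909] [305.77335802 214.41449008] top [[305.8, 211.5], [298.7, 206.3], [304.1, 213.9], [296.9, 208.7]]
meas 295 206 307 217
((572.395751953125, -109.81031799316406), (149.4165802001953, 112.0915298461914), 9.565875053405762)
```

View pics/c2.png

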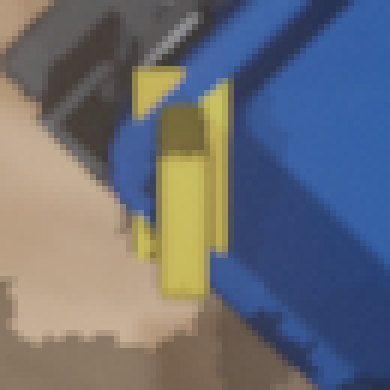

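The crop shows the tab's top face at columns 256.7–265 and rows 186–210. That puts the tab centre near (504, −79). Descending and pinching.

{"op": "step_arm", "data": {"targets": [[[1.4,-2.6,-25,0,0,0],[1.4,-2.6,-50,0,0,0],[1.4,-2.6,-75,0,0,0],[1.4,-2.6,-90,0,0,0],[1.4,-2.6,-100,0,0,0],[1.4,-2.6,-106,0,0,0],[1.4,-2.6,-111,0,0,0],[1.4,-2.6,-111,0,0,0],[1.4,-2.6,-111,0,0,0]]]}}

```text
time: 2.82
tool_pos: [504.6, -78.9, 103.2]
tcp_rot: [179.9, -0.0, 54.6]
ft_force: [-1.1, -0.6, 0.3]
finger_gap: 42.7
grip_force: 0.0
```

{"op": "step_arm", "data": {"targets": [[[0,0,0,0,0,0],[0,0,0,0,0,0],[0,0,0,0,0,0],[0,0,0,0,0,0],[0,0,0,0,0,0],[0,0,0,0,0,0],[0,0,0,0,0,0],[0,0,0,0,0,0]]], "fingers": 1, "newtons": 80}}

```text
time: 3.48
tool_pos: [504.3, -79.1, 103.3]
tcp_rot: [180.0, -0.0, 54.5]
ft_force: [-3.1, 2.0, 5.4]
finger_gap: 6.5
grip_force: 79.3
```

```bash
python3 - <<'E'
from h import *
w=snap('wrist','w2');s=r.sense();print(s)
t=snap('top','t2')
cv2.imwrite('pics/c3.png',np.hstack([w['img'][100:350,130:430],cv2.resize(t['img'][140:240,260:360],(250,250))]))
E
```

```text
{'time': 3.5333, 'joint_pos': array([-1.46716142e+01,  8.87012293e-01,  1.08411942e+02,  9.01137008e-03,
        7.06675291e+01,  2.07936574e+01]), 'qd': array([ 0.05669996,  0.05281803, -0.04942308, -0.02691655, -0.04949584,
        0.07824723]), 'joint_efforts': array([ -0.46400911, -44.22529578, -44.74104881,  -0.11766774,
        -1.24046087,   0.07649222]), 'tool_pos': array([504.27979583, -79.05001464, 103.3201923 ]), 'tcp_rot': array([ 1.79971686e+02, -1.98495744e-02,  5.45317526e+01]), 'ft_force': array([-2.86811553,  1.36676156,  6.04716633]), 'wrist_torque': array([0.18089825, 0.55925686, 0.05788278]), 'grip_force': 79.27884936332703, 'finger_gap': 6.460199588784873}
```

View pics/c3.png

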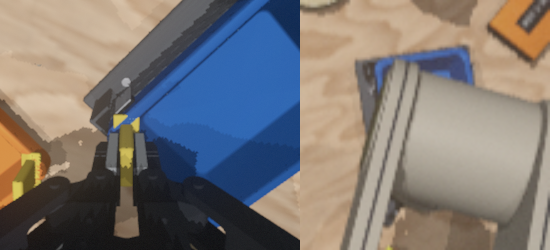

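The tab is pinched (gap 6.5 mm, grip 79 N). Next I'll peel by turning about the far corner, near (652, −149, 59), around the axis (0.427, 0.904).

{"op": "step_arm", "data": {"targets": [[[0.4,-0.2,2,0.0053,0.0113,0],[1,-0.5,4,0.0107,0.0226,0],[1.6,-0.7,6,0.016,0.034,0],[2.2,-1.0,8.1,0.0214,0.0452,0],[2.8,-1.3,10.1,0.0267,0.0565,0],[3.4,-1.6,12.1,0.032,0.068,0],[4,-1.9,14.1,0.0374,0.079,0],[4.6,-2.2,16.1,0.043,0.09,0],[4.6,-2.2,16.1,0.043,0.09,0]]]}}

```text
time: 4.33
tool_pos: [509.0, -81.5, 119.1]
tcp_rot: [-174.3, 1.0, 54.6]
ft_force: [-2.4, 3.4, 1.3]
finger_gap: 6.6
grip_force: 79.1
```

{"op": "step_arm", "data": {"targets": [[[0.7,-0.3,2,0.0053,0.0113,0],[1.4,-0.6,3.9,0.0107,0.0226,0],[2.2,-1,5.9,0.016,0.034,0],[2.9,-1.3,7.8,0.0214,0.0452,0],[3.7,-1.7,9.7,0.0267,0.0565,0],[4.5,-2.1,11.7,0.032,0.068,0],[5.3,-2.5,13.6,0.0374,0.079,0],[6.2,-2.9,15.5,0.043,0.09,0],[6.2,-2.9,15.5,0.043,0.09,0],[6.2,-2.9,15.5,0.043,0.09,0],[6.2,-2.9,15.5,0.043,0.09,0]]]}}

```text
time: 5.25
tool_pos: [514.9, -83.9, 133.9]
tcp_rot: [-168.7, 1.9, 54.7]
ft_force: [-2.8, 3.4, 3.5]
finger_gap: 6.5
grip_force: 79.4
```

```bash
python3 - <<'E'
from h import *
w=snap('wrist','w3');s=r.sense();print(s['tool_pos'],s['tcp_rot'],s['ft_force'],s['wrist_torque'],s['finger_gap'],s['grip_force'])
t=snap('scene','s3')
cv2.imwrite('pics/c4.png',np.hstack([w['img'][80:330,130:480],cv2.resize(t['img'][170:270,240:340],(400,400))[:250] if 0 else cv2.resize(t['img'][170:270,240:340],(250,250))]))
E
```

```text
[514.87418348 -83.94354661 133.90671481] [-168.71970656    1.94348447   54.73773087] [-2.32244575  4.4903271   3.02165763] [ 0.60750788 -0.01643754  0.18725196] 6.3084289193568175 79.39001441001892
```

View pics/c4.png

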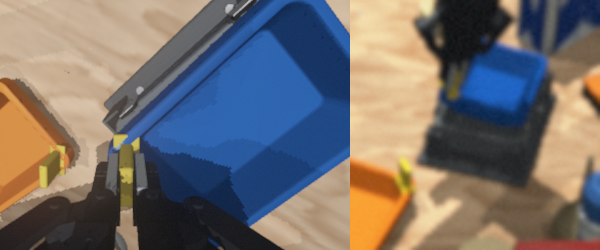

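The tray is tilted about 11° with the far corner still on the stack and lightly pressed. Step 1 held for over 0.1 s. Now I'll lift slowly, keeping the tilt.

{"op": "step_arm", "data": {"targets": [[[0,0,1.5,0,0,0],[0,0,3,0,0,0],[0,0,4.5,0,0,0],[0,0,6,0,0,0],[0,0,7.5,0,0,0],[0,0,9,0,0,0],[0,0,9,0,0,0]]]}}

```text
time: 5.93
tool_pos: [515.2, -84.7, 143.4]
tcp_rot: [-168.8, 2.0, 54.7]
ft_force: [-0.1, -0.1, -1.2]
finger_gap: 6.1
grip_force: 78.9
```

{"op": "step_arm", "data": {"targets": [[[0,0,2,0,0,0],[0,0,4,0,0,0],[0,0,6,0,0,0],[0,0,8,0,0,0],[0,0,10,0,0,0],[0,0,12,0,0,0],[0,0,14,0,0,0],[0,0,16,0,0,0],[0,0,18,0,0,0],[0,0,20,0,0,0],[0,0,22,0,0,0]]]}}

```text
time: 6.85
tool_pos: [514.8, -84.1, 165.1]
tcp_rot: [-168.7, 2.0, 54.7]
ft_force: [-0.0, -0.6, -0.7]
finger_gap: 6.1
grip_force: 78.9
```

The clips have let go and the force is now just the tray's weight. I'll raise, level, and carry it over the mat. The TCP target is about (491, 229, 245).

{"op": "step_arm", "data": {"targets": [[[0,0,8,0,0,0],[0,0,18,0,0,0],[0,0,28,-0.01,-0.02,0],[0,0,38,-0.02,-0.04,0],[0,0,48,-0.03,-0.065,0],[0,0,58,-0.042,-0.09,0],[0,0,66,-0.054,-0.115,0],[0,0,73,-0.066,-0.14,0],[0,0,78,-0.077,-0.163,0],[0,0,80,-0.085,-0.181,0],[0,0,80,-0.085,-0.181,0]]]}}

```text
time: 7.77
tool_pos: [515.1, -84.0, 246.6]
tcp_rot: [179.8, -0.1, 54.6]
ft_force: [0.2, -0.6, -0.8]
finger_gap: 6.3
grip_force: 78.8
```

{"op": "step_arm", "data": {"targets": [[[-1,6,0,0,0,0],[-2,16,0,0,0,0],[-3,30,0,0,0,0],[-4,45,0,0,0,0],[-5,60,0,0,0,0],[-6,75,0,0,0,0],[-7,90,0,0,0,0],[-8,105,0,0,0,0],[-9,120,0,0,0,0],[-10,135,0,0,0,0],[-11,150,0,0,0,0],[-12,165,0,0,0,0]]]}}

```text
time: 8.77
tool_pos: [502.1, 82.5, 244.2]
tcp_rot: [-179.9, -0.0, 54.6]
ft_force: [-0.0, -0.5, -1.2]
finger_gap: 6.5
grip_force: 78.8
```

{"op": "step_arm", "data": {"targets": [[[-1,15,0,0,0,0],[-2,30,0,0,0,0],[-3,45,0,0,0,0],[-4,60,0,0,0,0],[-5,75,0,0,0,0],[-6,90,0,0,0,0],[-7,105,0,0,0,0],[-8,120,0,0,0,0],[-10,133,0,0,0,0],[-11,143,0,0,0,0],[-11,148,0,0,0,0],[-11,148,0,0,0,0]]]}}

```text
time: 9.77
tool_pos: [491.5, 229.9, 244.6]
tcp_rot: [-180.0, -0.1, 54.6]
ft_force: [-0.6, 0.6, -0.1]
finger_gap: 6.5
grip_force: 78.8
```

{"op": "step_arm", "data": {"targets": [[[0,0,0,0,0,0],[0,0,0,0,0,0],[0,0,0,0,0,0],[0,0,0,0,0,0],[0,0,0,0,0,0],[0,0,0,0,0,0]]]}}

```text
time: 10.27
tool_pos: [491.9, 228.6, 245.0]
tcp_rot: [180.0, -0.1, 54.5]
ft_force: [0.3, -0.2, -2.0]
finger_gap: 6.5
grip_force: 78.8
```

```bash
python3 - <<'E'
from h import *
s=r.sense();print(s['time'],s['tool_pos'],s['tcp_rot'],s['ft_force'],s['finger_gap'],s['grip_force'])
a=snap('scene','s4');b=snap('wrist','w4');t=snap('top','t4')
# pad views, and corners of the tray in the wrist view assuming level at rim height
p=big(mask(b,(105,110,40),(125,255,255)))
print(cv2.minAreaRect(onz(b,p[:,0],s['tool_pos'][2]-44+14)[:,:2].astype(np.float32)))
cv2.imwrite('pics/c5.png',np.vstack([np.hstack([cv2.resize(b['img'],(400,300)),cv2.resize(t['img'],(400,300))]),cv2.resize(a['img'][120:270,140:340],(400,300)).repeat(2,1)[:,::2].copy() if 0 else np.hstack([cv2.resize(a['img'][120:270,140:340],(400,300)),cv2.resize(a['img'],(400,300))])]))
E
```

```text
10.2667 [491.91678563 228.55484469 244.97353971] [ 1.79981036e+02 -8.34819877e-02  5.45092203e+01] [ 0.31027915 -0.16995182 -1.97078772] 6.4692810797219025 78.82414698600769
((565.3287963867188, 198.85076904296875), (139.8027801513672, 115.33927154541016), 9.032437324523926)
```

View pics/c5.png

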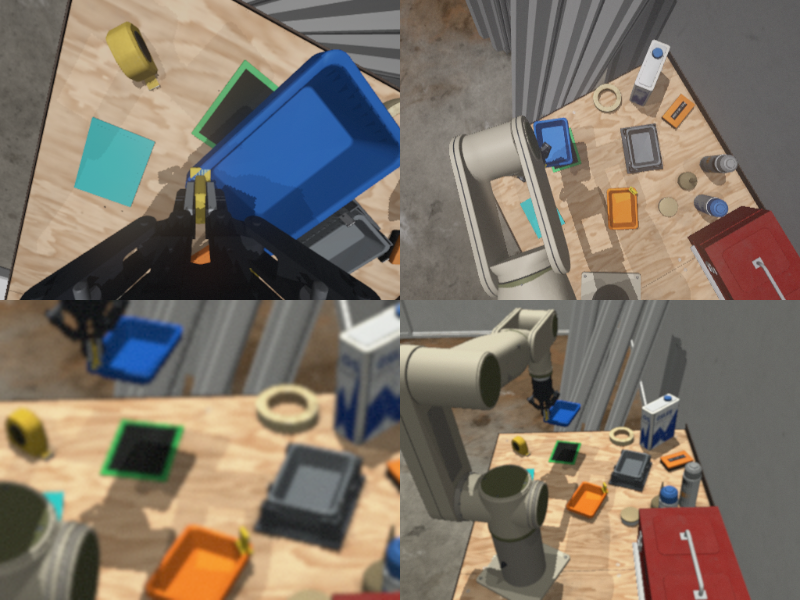

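The tray is held level over the mat: its measured centre is (565,199) and the mat's is (559,199), with the origin about 200 mm up. The grey trays are seated in the rack and the bystanders haven't moved. Handing in.

```bash
python3 -c "
from bench import r
print(r.hand_in())"
```

```text
the job is handed in; nothing more can be done
None
```

I peeled the blue tray off by its yellow tab and handed in holding it, level to the eye, about 200 mm above the bench and about 6 mm off the mat's centre. The grey trays were still seated and nothing else had been moved; the hand-in did not say whether it passed.

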